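Clear and pop open a mineral showcase lid

TASK

A visitor wants to see the stones under the lid that the white sample tray has been left on. Push the tray, without picking it up, so that it slides off that glass lid onto the wooden panel in the middle of the showcase, clear of both lids; then press down on the front edge of the lid you have cleared so that its push catch lets go and it springs ajar, and leave it standing ajar. The other lid stays shut, and the mounted specimen on it and the brush, jar and lump of ore on the table stay where they are.

Things in the scene. Friction and masses are not known exactly. Their poses are not given: they have to be found in the camera images.
- case: wooden table-top showcase, fixed, 250 (x) x 556 (y) x 90.5 mm high. Origin under its centre on the table; +x to its back (hinges), its front faces the robot, +y to its left, z up. Two glass lids without handles, 180 mm wide, centred at y = +173 and -173 mm, x -125 to +97 mm; wooden frame (front rail 28 mm, sides 20 mm) round a clear pane, all flush; top 92 mm above the table
- panel_center (a point): centre of the top face of the fixed wooden panel between the lids, 12.5 mm in front of the case's centre, 90.5 mm above the table (the lids are 1.5 mm higher); axes as the case's. The panel reaches 80 mm to either side (y), then 3 mm gaps to the lids, and x -112.5 to +112.5 mm from here; the back rail behind it is level with it
- tray: open white plastic tray, 110 (x) x 70 (y) x 30 mm high, walls 3 mm, with an ochre stone in it standing 44 mm above the tray's underside; 0.2 to 0.4 kg, one rigid piece. Origin: centre of its underside. It starts on the left or on the right lid, long sides roughly along the case's x (up to 0.3 rad off)
- specimen: dark stone on a square dark wooden base, 60 x 60 x about 70 mm high, 0.2 kg, standing on the lid that the tray is not on. Origin: centre of its underside. To be left alone
- lid_left (a joint): angle of the lid at the case's +y end, rad: 0 = shut and caught; grows as the front edge rises; its spring rests it ajar at about 0.29 (front edge 60 mm up). Pressed down it reads slightly negative: the catch lets go at about -0.018, the lid bottoms at -0.025. Once tripped the catch does not hold again
- lid_right (a joint): angle of the lid at the case's -y end, rad: 0 = shut and caught; grows as the front edge rises; its spring rests it ajar at about 0.29 (front edge 60 mm up). Pressed down it reads slightly negative: the catch lets go at about -0.018, the lid bottoms at -0.025. Once tripped the catch does not hold again
- press_left (a point): middle of a flush steel finger plate (14 x 40 mm) on the front rail of the left lid, above its catch: shut, at x -111, y +173 mm of the case, 92 mm above the table, axes as the case's. 5 to 6 N straight down here, for 4 mm of travel, trips the catch, then it goes solid at 5 mm; when the finger goes up the lid follows by its spring and stays ajar. It moves with the lid
- press_right (a point): middle of a flush steel finger plate (14 x 40 mm) on the front rail of the right lid, above its catch: shut, at x -111, y -173 mm of the case, 92 mm above the table, axes as the case's. 5 to 6 N straight down here, for 4 mm of travel, trips the catch, then it goes solid at 5 mm; when the finger goes up the lid follows by its spring and stays ajar. It moves with the lid
- brush: green-handled brush, 170 mm long, lying on the table in front of the case; origin on the table under its middle. To be left alone
- jar: closed glass jar, 56 mm across, 75 mm high, on the table behind the case; origin: centre of its underside. To be left alone
- ore: ochre lump of ore, about 110 x 85 x 72 mm high, on the table in front of the case; origin: centre of its underside. To be left alone
Not all that is in view belongs to the job. Leave any black or yellow look-alike of the tray alone.

How it is judged:
By the outcome, as a careful person would: the job done as asked, in the order asked, and still so for the second after the job is handed in, with the robot touching nothing.
It also fails if it takes over 48 s, if anything falls off the work surface, if the arm or the gripper's body presses on something with over 40 N, if the wrist force passes 120 N, or if a joint passes its speed limit or range.

ROBOT

A 7-joint arm with a two-finger parallel gripper is mounted at the origin on the work surface. World frame = base frame: x ahead of the robot, y to its left, z up, the work surface at z = 0. Lengths are in mm, angles in rad, forces in N, time in s.
With the tool pointing down it reaches from about 400 to 875 mm from the base axis. Payload 6.5 kg.
Tool frame: the origin (TCP) lies at the very end of the fingers, on their centre line; the grasp point (between the pads) lies 19 mm behind it; z points along the fingers, x is the direction in which the jaws open and shut, and the axes are right-handed (so a half turn about z gives the same grasp; the last joint's range is limited). The gripper opens to 85 mm and grips with 20 to 120 N. Pads are 22 mm wide; open, the fingers measure 114 mm over their backs; the gripper's body (76 mm by 85 mm) begins 54 mm behind the grasp point. The pads swing forward as they close: fully open they stand 13 mm farther back than shut.
Start: joints at [-1.403, 0.536, -0.004, 1.538, 0.003, 1.067, -0.071], TCP at [150.585, 632.309, 231.29] pointing down, gripper open.
Joint ranges: [-2.7, 2.7], [-0.37, 2.16], [-1.27, 1.26], [0.24, 2.4], [-1.31, 4.45], [0.19, 1.91], [-2.76, 2.76]. Speed limits (rad/s): [2.39, 2.39, 3.14, 3.14, 3.14, 3.14, 3.14].

INTERFACE

Orientations are given as a rotation vector (axis times angle).
In Python, from rig import telemetry, vision, job gives the robot as it stands.
- The arm moves only by the shell command python3 -m handwheel 'ROWS'. ROWS is text: rows parted by semicolons, each of 7 numbers parted by spaces: the shift along the tool's x, y, z in m, then the turn, a rotation vector about the tool's x, y, z in rad, then the closure, from -1 (fully open) to 1 (shut). A call has 1 to 12 rows; each row is the pose to reach, as a shift and turn from the pose measured when the call began, along the tool's axes at that moment; what a row does not reach only later rows make up. A row lasts 1/8 s, in which the tool goes at most 62.5 mm and 10.7 degrees, less where a joint would pass 70% of its speed; a pose out of reach is approached as far as the arm can. A call with a gripper value outside its range is refused whole. The fingers move at their own pace and stop on an object; the grip force is fixed at half the most. Time passes only in rows, so rows that repeat a pose let the fingers close. It gives the time, the measured TCP pose, the force and the opening at its end, in the units of the state.
- telemetry.state(): the state, without advancing time (a new reading comes with each control period).
- vision.snapshot(name): name is "scene" or "top" or "wrist"; returns the picture (480x640x3 uint8, red, green, blue); there is no depth.
- vision.get_calibration(name): a dict with "fovy" (degrees; the focal length in pixels is half the picture's height over the tangent of half this angle, whatever the lens; pixels are square), "cx", "cy" (the principal point, pixels), "R" (3x3) and "t" (3): a world point X has camera coordinates R X + t. Camera axes: x right, y down, z forward; pixel columns grow to the right and rows downward; lengths in mm; the calibration is good to about 2 mm. A picture is of the moment at which its call begins: read the wrist's pose just before it. get_calibration takes no time and is no camera call; for the wrist camera it gives the pose at the moment of the call.
- job.sign_off(): hands the job in, once; it reports no verdict.
The state is a dict: "time": time; "joint_positions": joint angles; "dq": joint speeds; "joint_torque": joint torques, N m; "eef_pos": TCP position; "tcp_rot": TCP orientation; "wrist_force": force on the tool from outside, world axes, zero at the start; "moment": the same for the moment, N m; "grip_width": finger opening in mm.
Only numpy, scipy, OpenCV 4.12 (cv2) and the standard library are available. Lean on these libraries where they do the work, as an engineer would, in place of code of your own. Each camera call takes 0.05 s, during which the arm holds its last target.

## Working session

There is one attempt and no reset: what is moved stays moved. The work goes in short steps, Python scripts to look and compute and a shell command to move; the robot and the scene stay as the last step left them, time stands still between calls to the robot, and variables do not carry over. Pictures are saved under pics/ and viewed, and the job is handed in when it is done.

```bash
ls; mkdir -p pics
python3 - <<'E'
from rig import telemetry, vision, job
import cv2
s=telemetry.state();print({k:s[k] for k in('time','eef_pos','tcp_rot','wrist_force','grip_width')})
for n in('scene','top','wrist'):
    c=vision.get_calibration(n);print(n,c)
    cv2.imwrite(f'pics/a_{n}.png',cv2.cvtColor(vision.snapshot(n),cv2.COLOR_RGB2BGR))
E
```

```text
pics
{'time': 0.0, 'eef_pos': array([150.46216178, 631.70345078, 230.41659353]), 'tcp_rot': array([ 2.46443771e+00,  1.94652219e+00, -2.00374460e-03]), 'wrist_force': array([ 0.32924984,  0.11790543, -1.05993581]), 'grip_width': 85.41513312486616}
scene {'fovy': 55.547572400980044, 'cx': 326.49683165343953, 'cy': 239.57786323378747, 'R': array([[-0.56554519,  0.82471618,  0.00135936],
       [ 0.68000333,  0.4672404 , -0.56505034],
       [-0.46664131, -0.31863714, -0.82505531]]), 't': array([ 242.33795488, -391.58097766, 1423.84691562])}
top {'fovy': 57.797813893643955, 'cx': 325.8512364448768, 'cy': 238.07246797773982, 'R': array([[-1.13257744e-01, -9.93565629e-01, -1.56342911e-04],
       [-9.69677788e-01,  1.10569035e-01, -2.17943745e-01],
       [ 2.16558700e-01, -2.45322146e-02, -9.75961321e-01]]), 't': array([132.78218643, 578.70178824, 898.03209   ])}
wrist {'fovy': 61.08052179598595, 'cx': 319.60046362346185, 'cy': 238.96923233383603, 'R': array([[ 0.23076072,  0.97301003, -0.00098215],
       [ 0.93530404, -0.2215398 ,  0.27591027],
       [ 0.26824587, -0.06458786, -0.9611829 ]]), 't': array([-649.13708549,  -38.39452786,  378.56086869])}
```

View pics/a_scene.png

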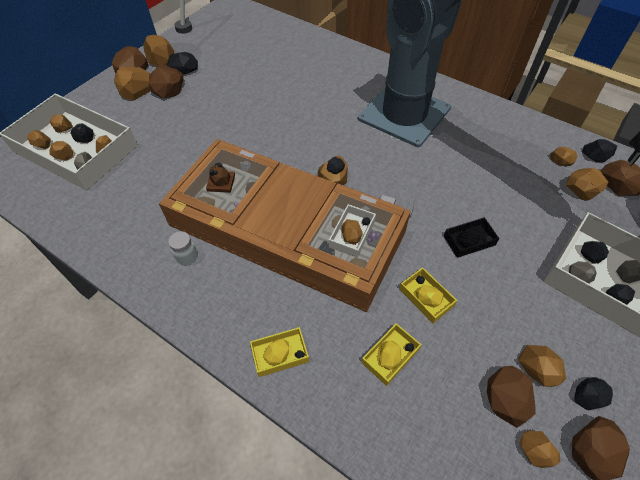

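View pics/a_top.png

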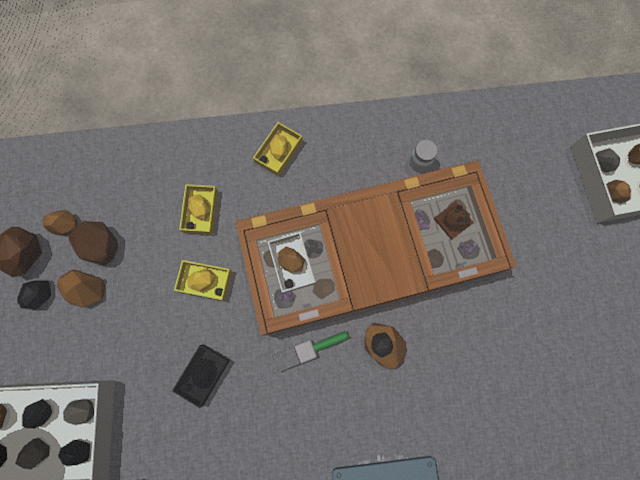

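View pics/a_wrist.png

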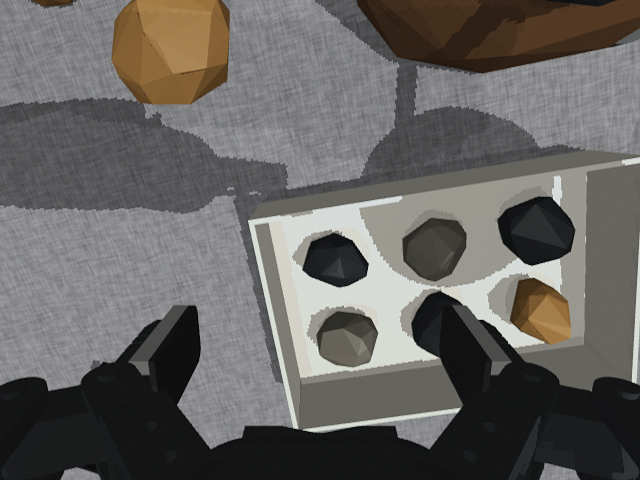

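The tray is on the left lid (+y, left in the top view, at about 291,262). The specimen is on the right lid (453,217). The steel plates are at (309,315) and (467,272), with the brush at (318,348) and the ore at (384,345). Next I'll measure from zoomed crops.

```bash
cat > h.py <<'E'
import numpy as np, cv2
from rig import telemetry, vision
def cam(n):
    c=vision.get_calibration(n); f=240/np.tan(np.radians(c['fovy'])/2)
    return dict(f=f,c=np.array([c['cx'],c['cy']]),R=np.array(c['R']),t=np.array(c['t']))
def ray(k,p):
    d=np.r_[(np.asarray(p,float)-k['c'])/k['f'],1]; return -k['R'].T@k['t'], k['R'].T@d
def onz(k,p,z):
    o,d=ray(k,p); return o+d*(z-o[2])/d[2]
def proj(k,X):
    y=k['R']@np.asarray(X,float)+k['t']; return k['c']+k['f']*y[:2]/y[2]
def tri(k1,p1,k2,p2):
    o,d=ray(k1,p1);q,e=ray(k2,p2)
    s=np.linalg.lstsq(np.c_[d,-e],q-o,rcond=None)[0]
    a,b=o+s[0]*d,q+s[1]*e
    return (a+b)/2,np.linalg.norm(a-b)
def snap(n,name):
    im=cv2.cvtColor(vision.snapshot(n),cv2.COLOR_RGB2BGR); cv2.imwrite(f'pics/{name}.png',im); return im
E
python3 - <<'E'
import cv2
for n,(x,y,w,h),o in(('top',(225,150,200,200),'t1'),('top',(360,150,200,150),'t2'),('scene',(280,170,160,145),'s1'),('scene',(150,130,160,130),'s2')):
    im=cv2.imread(f'pics/a_{n}.png')[y:y+h,x:x+w]
    cv2.imwrite(f'pics/a_{o}.png',cv2.resize(im,None,fx=4 if w==160 or h==150 else 3,fy=4 if w==160 or h==150 else 3,interpolation=cv2.INTER_CUBIC))
E
```

```text
(no output)
```

View pics/a_t1.png

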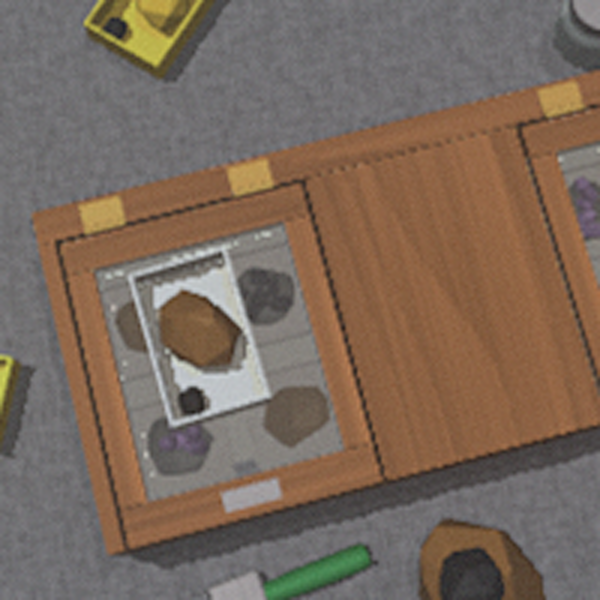

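View pics/a_s1.png

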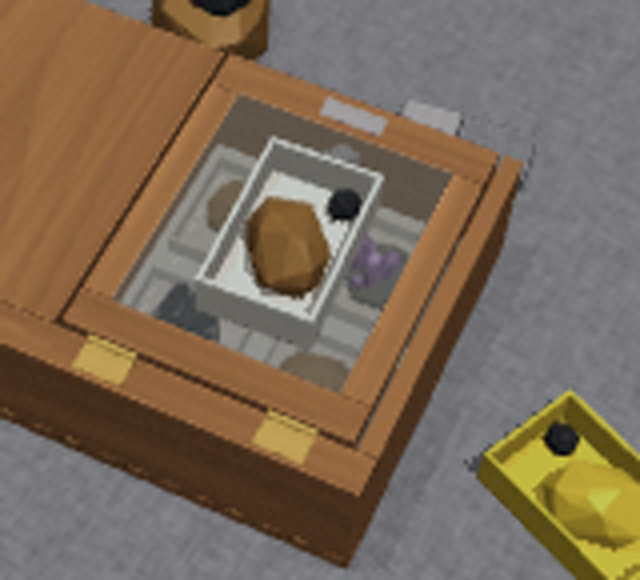

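View pics/a_t2.png

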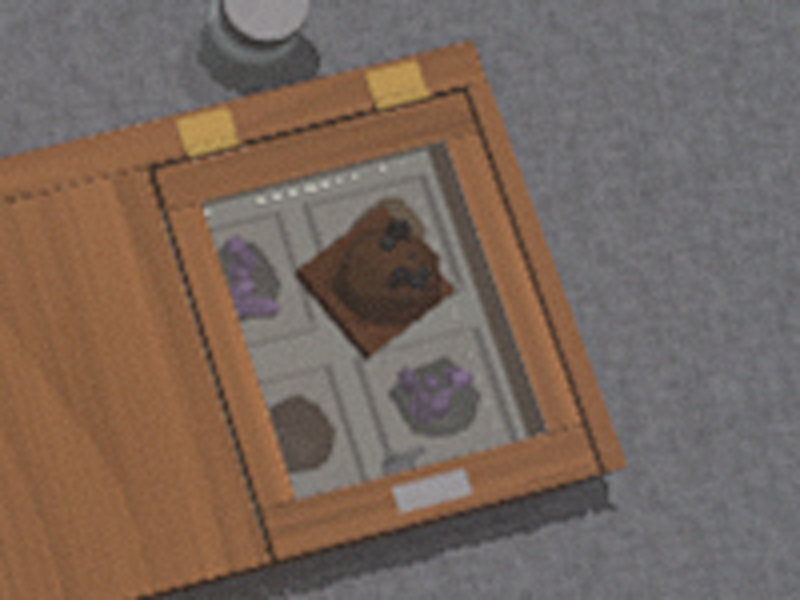

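View pics/a_s2.png

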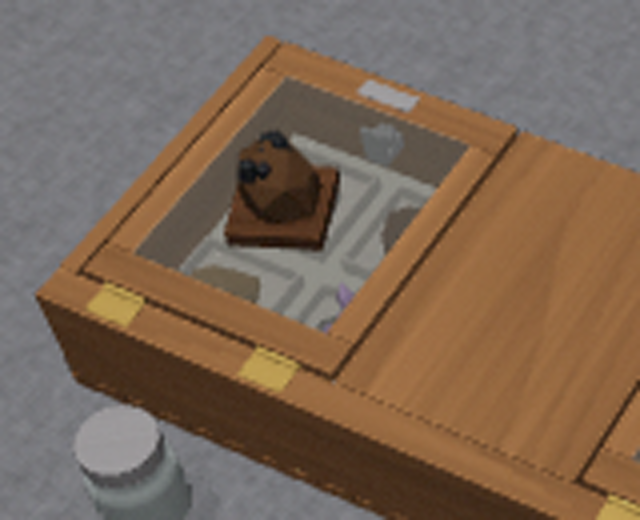

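```bash
cat > m.py <<'E'
from h import *
T,S=cam('top'),cam('scene')
def P(crop,p):
    o,s={'t1':((225,150),3),'t2':((360,150),4),'s1':((280,170),4),'s2':((150,130),4)}[crop]
    return (np.array(p)+.5)/s-.5+o
F=[('plL','t1',(251,495),'s1',(354,115),(-111,173)),('plR','t2',(432,490),'s2',(388,95),(-111,-173)),
('Lif','t1',(382,480),'s1',(226,55),(-125,83)),('Lib','t1',(303,183),'s1',(62,320),(97,83)),
('Lof','t1',(126,548),'s1',(497,158),(-125,263)),('Lob','t1',(57,241),'s1',(358,443),(97,263)),
('Rif','t2',(272,558),'s2',(517,130),(-125,-83)),('Rib','t2',(153,170),'s2',(333,377),(97,-83)),
('Rob','t2',(467,90),'s2',(80,273),(97,-263)),('Rof','t2',(604,474),'s2',(277,38),(-125,-263))]
A=[];B=[]
for n,a,p,b,q,c in F:
    X,e=tri(T,P(a,p),S,P(b,q)); A.append(c);B.append(X); print(n,X.round(1),round(e,1))
A=np.array(A,float);B=np.array(B)
# rigid 2d fit (Kabsch)
a=A-A.mean(0);b=B[:,:2]-B[:,:2].mean(0)
th=np.arctan2((a[:,0]*b[:,1]-a[:,1]*b[:,0]).sum(),(a*b).sum())
R=np.array([[np.cos(th),-np.sin(th)],[np.sin(th),np.cos(th)]]);o=B[:,:2].mean(0)-R@A.mean(0)
print('case',o,th,'z',B[:,2].mean());print('res',(B[:,:2]-A@R.T-o).round(1).tolist())
print('plL',o+R@[-111,173],'panel',o+R@[-12.5,0])
W=[]
for n,p,q in(('bl',(132,276),(310,318)),('br',(228,250),(198,278)),('fr',(270,397),(272,138)),('fl',(168,426),(382,178))):
    X,e=tri(T,P('t1',p),S,P('s1',q));W.append(X);print(n,X.round(1),round(e,1),'case',(R.T@(X[:2]-o)).round(1))
W=np.array(W);c=W.mean(0);d=(W[0]+W[1]-W[2]-W[3])[:2]
print('tray',c,'case',R.T@(c[:2]-o),'yaw',np.arctan2(d[1],d[0]),'rel',np.arctan2(d[1],d[0])-th)
X,e=tri(T,P('t2',(375,285)),S,P('s2',(283,205)));print('spec',X,e,R.T@(X[:2]-o))
E
python3 m.py
```

```text
plL [426.6 121.1  97.5] 0.1
plR [ 476.4 -220.2   97. ] 0.6
Lif [427.2  29.6  93.6] 2.4
Lib [644.   61.1  92.7] 1.3
Lof [401.7 208.5  92.1] 2.9
Lob [619.8 240.9  97.3] 1.7
Rif [ 451.3 -132.4   94.4] 2.2
Rib [ 668.5 -101.7   92.5] 0.1
Rob [ 695.4 -282.5   90.8] 0.2
Rof [ 475.9 -314.8   95. ] 5.5
case [561.74046167 -34.28551487] 0.14311316982316669 z 94.29175605340704
res [[-0.6, 0.0], [-0.1, 1.1], [1.1, -0.5], [-1.9, -0.6], [1.2, 0.3], [-0.5, 1.0], [1.5, 1.9], [-1.1, 0.9], [0.1, -1.7], [0.4, -2.4]]
plL [427.20108951 121.11447656] panel [549.36825196 -36.06832917]
bl [582.3 186.  124.9] 0.1 case [ 51.8 215.1]
br [593.5 119.2 121.8] 1.3 case [ 53.4 147.4]
fr [488.6 100.7 124.4] 0.0 case [-53.1 144. ]
fl [477.4 169.8 125. ] 2.3 case [-54.3 214. ]
tray [535.4827355  143.93782513 124.02551539] case [ -0.57015805 180.14633503] yaw 0.16432742585989066 rel 0.021214256036723972
spec [ 588.81429262 -209.37892676  100.38375875] 1.2943731496386714 [   1.82432605 -177.16480193]
```

```bash
cat > g.py <<'E'
from h import *
from scipy.spatial.transform import Rotation as Ro
O=np.array([561.74,-34.29]);TH=0.1431
RC=np.array([[np.cos(TH),-np.sin(TH)],[np.sin(TH),np.cos(TH)]])
def goal(cx,cy,z,ang=TH,quiet=False):
    s=telemetry.state();R0=Ro.from_rotvec(s['tcp_rot'])
    w=np.r_[O+RC@[cx,cy],z]
    Rg=Ro.from_matrix(np.c_[[np.cos(ang),np.sin(ang),0],[np.sin(ang),-np.cos(ang),0],[0,0,-1]])
    sh=R0.inv().apply(w-s['eef_pos'])/1000; tu=(R0.inv()*Rg).as_rotvec()
    c=RC.T@(s['eef_pos'][:2]-O)
    print('t',s['time'],'case now',c.round(1),'z',s['eef_pos'][2].round(1),'F',s['wrist_force'].round(1),'w',round(s['grip_width'],1))
    print('goal world',w.round(1),'shift',sh.round(4),'turn',tu.round(4))
E
python3 -c "
from g import *
goal(-2,250,231)"
```

```text
t 0.15 case now [-312.  718.] z 230.6 F [-0.6 -0.1  0.3] w 85.4
goal world [524.1 212.9 231. ] shift [-3.211e-01  4.605e-01  1.000e-04] turn [9.000e-04 1.100e-03 1.194e+00]
```

```bash
python3 -m handwheel '-0.032 0.046 0 0 0 0.12 0;-0.064 0.092 0 0 0 0.24 0;-0.096 0.138 0 0 0 0.36 0;-0.128 0.184 0 0 0 0.48 0;-0.160 0.230 0 0 0 0.60 0;-0.192 0.276 0 0 0 0.72 0;-0.224 0.322 0 0 0 0.84 0;-0.256 0.368 0 0 0 0.96 0;-0.288 0.414 0 0 0 1.08 0;-0.321 0.460 0 0 0 1.194 0;-0.321 0.460 0 0 0 1.194 0;-0.321 0.460 0 0 0 1.194 0'; python3 -c "
from g import *
goal(-2,250,150); snap('wrist','b_w');snap('scene','b_s')"
```

```text
time: 1.65
eef_pos: [523.0, 213.5, 230.7]
tcp_rot: [3.132, 0.226, -0.002]
wrist_force: [-0.6, 1.4, -0.3]
grip_width: 42.8
t 1.65 case now [ -3.  250.8] z 230.7 F [-0.6  1.4 -0.3] w 42.8
goal world [524.1 212.9 150. ] shift [0.0011 0.0007 0.0807] turn [0.001  0.0014 0.0008]
```

View pics/b_w.png

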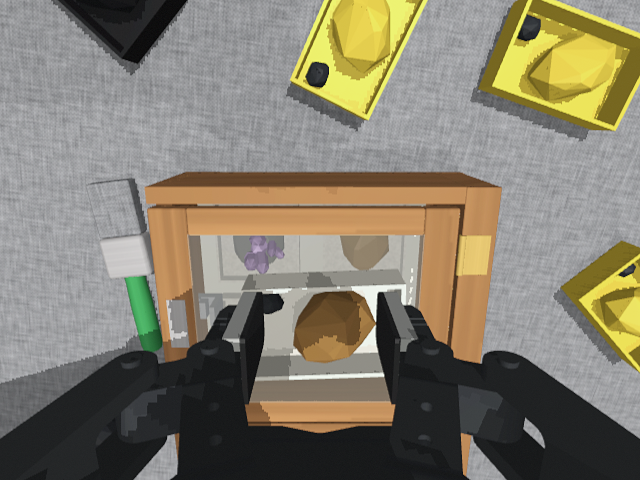

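View pics/b_s.png

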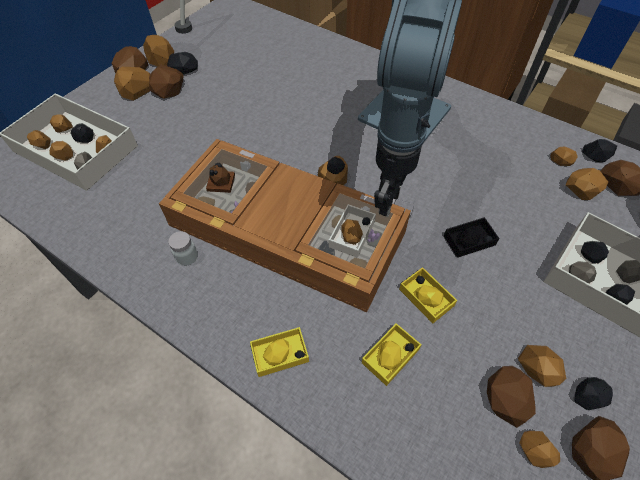

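```bash
python3 -c "
from g import *
k=cam('wrist')
print('cam',-k['R'].T@k['t'])
p=telemetry.state()['eef_pos']; print('tcp',proj(k,p),'under tcp on lid',proj(k,[p[0],p[1],92]))
for n,q in (('fo',(240,300)),('bo',(400,280))):print(onz(k,q,122))
for c in((55,215),(-55,215),(-55,145),(55,145)): print('pred rim',c,proj(k,np.r_[O+RC@c,122]))
print('plate',proj(k,np.r_[O+RC@[-111,173],92]))
"
```

```text
cam [514.3705599  283.39454356 374.12290132]
tcp [315.0806629  309.02293853] under tcp on lid [317.43024201 223.10530616]
[477.80507123 161.49993283 122.        ]
[581.56410663 191.51140073 122.        ]
pred rim (55, 215) [404.26252058 287.9389832 ]
pred rim (-55, 215) [239.53667364 287.27381073]
pred rim (-55, 145) [244.48509924 378.12255298]
pred rim (55, 145) [398.2716279  378.75395435]
plate [176.77220679 322.54329827]
```

The wrist view agrees with the measurement: the predicted plate at (177,322) and the rim corners match the picture. The point under the TCP, at row 223, is clear of the tray. Descending.

```bash
python3 -m handwheel '0.001 0 0.04 0 0 0 0;0.001 0 0.08 0 0 0 0;0.001 0 0.105 0 0 0 0;0.001 0 0.12 0 0 0 0;0.001 0 0.128 0 0 0 0;0.001 0 0.128 0 0 0 0'; python3 -c "
from g import *
goal(-2,46,102); snap('wrist','c_w');snap('scene','c_s')"
```

```text
time: 2.5
eef_pos: [523.4, 215.0, 103.0]
tcp_rot: [3.133, 0.23, -0.002]
wrist_force: [-0.8, 0.1, -0.2]
grip_width: 43.1
t 2.5 case now [ -2.4 252.2] z 103.0 F [-0.8  0.1 -0.2] w 43.1
goal world [553.2  11.  102. ] shift [-0.0003  0.2062  0.0011] turn [0.0004 0.0012 0.0034]
```

View pics/c_w.png

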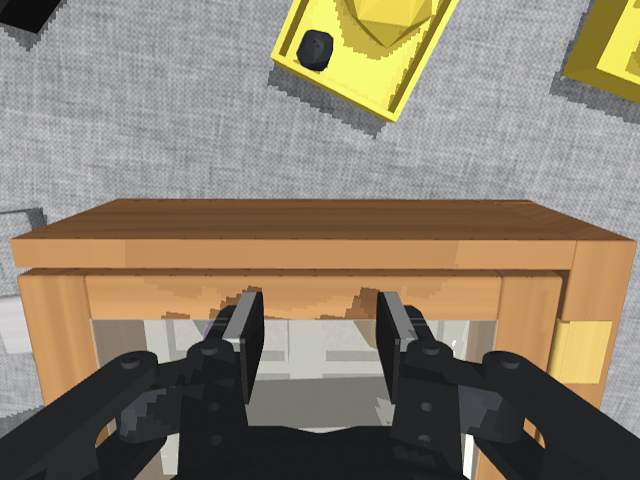

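```bash
python3 -m handwheel '0 0.010 0.003 0 0 0 0;0 0.018 0.003 0 0 0 0;0 0.026 0.003 0 0 0 0;0 0.034 0.003 0 0 0 0;0 0.042 0.003 0 0 0 0;0 0.052 0.003 0 0 0 0;0 0.062 0.003 0 0 0 0;0 0.072 0.003 0 0 0 0;0 0.082 0.003 0 0 0 0;0 0.092 0.003 0 0 0 0;0 0.102 0.003 0 0 0 0;0 0.110 0.003 0 0 0 0'; python3 -c "
from g import *
goal(-2,46,102); snap('top','d_t');snap('scene','d_s')"
```

```text
time: 4.1
eef_pos: [540.1, 105.5, 100.7]
tcp_rot: [3.133, 0.229, 0.0]
wrist_force: [-1.4, 4.6, 3.0]
grip_width: 42.5
t 4.1 case now [ -1.5 141.4] z 100.7 F [-1.4  4.6  3. ] w 42.5
goal world [553.2  11.  102. ] shift [-0.0007  0.0954 -0.0013] turn [ 0.     -0.      0.0027]
```

View pics/d_s.png

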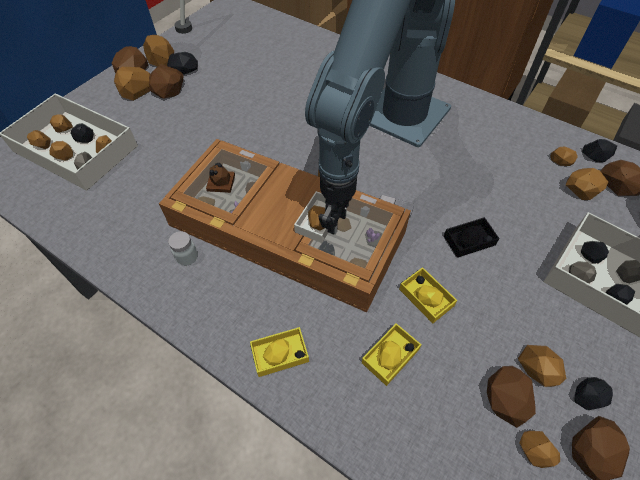

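View pics/d_t.png

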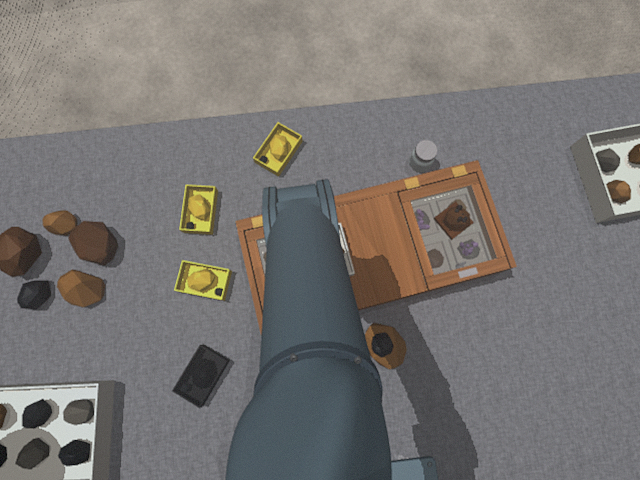

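The tray (scene 318,215) is sliding level and straight, with a push force of about 5 N. Continuing.

```bash
python3 -m handwheel '-0.001 0.010 -0.002 0 0 0 0;-0.001 0.019 -0.002 0 0 0 0;-0.001 0.028 -0.002 0 0 0 0;-0.001 0.037 -0.002 0 0 0 0;-0.001 0.046 -0.002 0 0 0 0;-0.001 0.055 -0.002 0 0 0 0;-0.001 0.064 -0.002 0 0 0 0;-0.001 0.072 -0.002 0 0 0 0;-0.001 0.080 -0.002 0 0 0 0;-0.001 0.086 -0.002 0 0 0 0;-0.001 0.091 -0.002 0 0 0 0;-0.001 0.095 -0.002 0 0 0 0'; python3 -c "
from g import *
goal(-2,46,102); snap('wrist','e_w');snap('scene','e_s')"
```

```text
time: 5.7
eef_pos: [552.8, 9.8, 102.7]
tcp_rot: [3.132, 0.227, -0.0]
wrist_force: [1.2, 1.7, -0.9]
grip_width: 42.8
t 5.7 case now [-2.6 44.9] z 102.7 F [ 1.2  1.7 -0.9] w 42.8
goal world [553.2  11.  102. ] shift [ 0.0006 -0.0011  0.0007] turn [0.0014 0.0002 0.0013]
```

View pics/e_s.png

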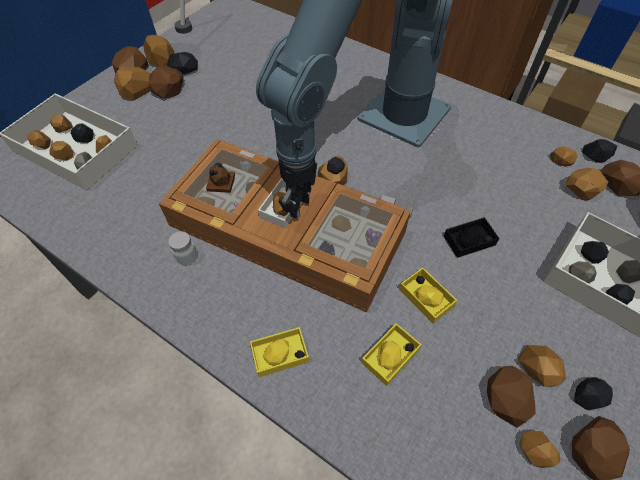

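View pics/e_w.png

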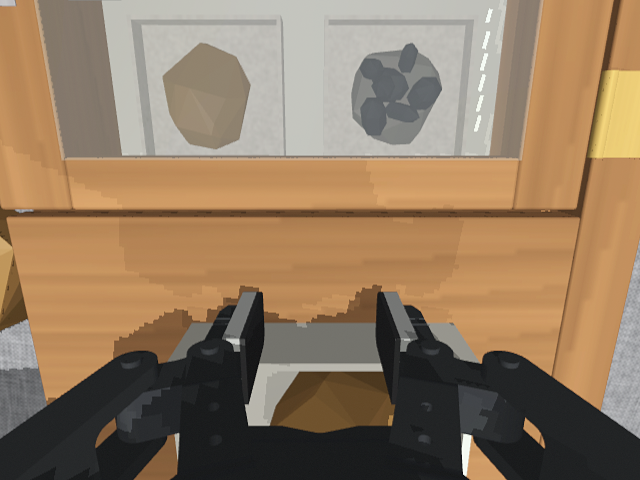

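The tray is on the panel and the left lid is clear: the wrist view shows the gap at row 212 and the tray's near wall at row 325. Backing off along +y, then up.

```bash
python3 -m handwheel '0 -0.010 0 0 0 0 0;0 -0.025 0 0 0 0 0;0 -0.035 -0.03 0 0 0 0;0 -0.045 -0.07 0 0 0 1;0 -0.055 -0.09 0 0 0 1;0 -0.055 -0.09 0 0 0 1;0 -0.055 -0.09 0 0 0 1'; python3 -c "
from g import *
goal(-111,173,130)"
```

```text
time: 6.68
eef_pos: [544.3, 64.2, 191.8]
tcp_rot: [3.131, 0.227, -0.002]
wrist_force: [0.3, -0.1, -0.5]
grip_width: -0.2
t 6.675 case now [ -3.2 100. ] z 191.8 F [ 0.3 -0.1 -0.5] w -0.2
goal world [427.2 121.1 130. ] shift [-0.1076 -0.0733  0.0618] turn [0.0021 0.0013 0.0014]
```

```bash
python3 -m handwheel '-0.03 -0.02 0 0 0 0 1;-0.07 -0.045 0.01 0 0 0 1;-0.1 -0.065 0.03 0 0 0 1;-0.1076 -0.0733 0.05 0 0 0 1;-0.1076 -0.0733 0.062 0 0 0 1;-0.1076 -0.0733 0.062 0 0 0 1'; python3 -c "
from g import *
goal(-111,173,97); snap('wrist','f_w');snap('top','f_t');snap('scene','f_s');
k=cam('wrist');p=telemetry.state()['eef_pos'];print('tip',proj(k,p),'under',proj(k,[p[0],p[1],92]),'plate pred',proj(k,[427.2,121.1,92]))"
```

```text
time: 7.42
eef_pos: [427.1, 120.2, 128.9]
tcp_rot: [3.13, 0.225, -0.004]
wrist_force: [-0.4, 0.7, -0.1]
grip_width: -0.1
t 7.425 case now [-111.2  172.1] z 128.9 F [-0.4  0.7 -0.1] w -0.1
goal world [427.2 121.1  97. ] shift [ 0.0003 -0.001   0.0319] turn [0.0033 0.0031 0.0004]
tip [315.04563079 308.99265112] under [315.94337718 273.48635119] plate pred [314.01515293 272.28591229]
```

View pics/f_w.png

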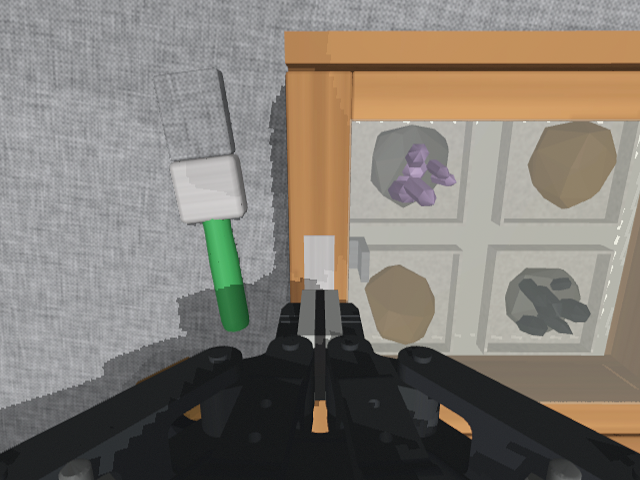

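View pics/f_t.png

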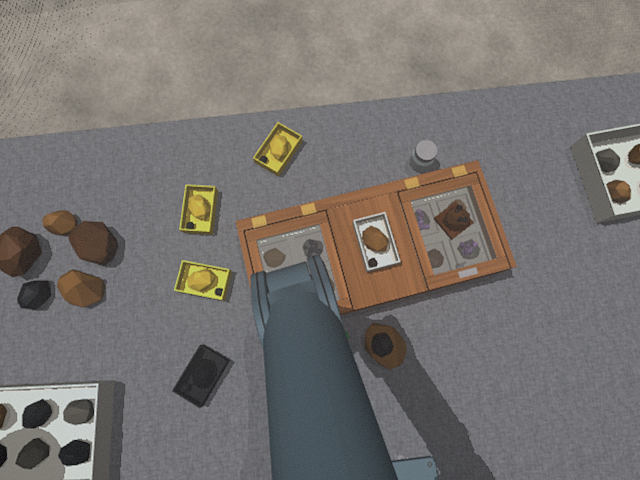

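View pics/f_s.png

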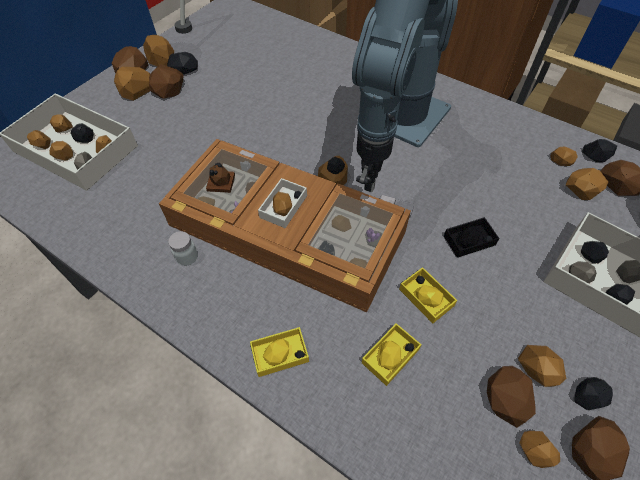

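Tray is centred on the panel (top view about 378,241) and the tip is over the plate. Going down close, then pressing in small steps while watching the force.

```bash
python3 -m handwheel '0 -0.001 0.012 0 0 0 1;0 -0.001 0.024 0 0 0 1;0 -0.001 0.032 0 0 0 1;0 -0.001 0.034 0 0 0 1;0 -0.001 0.034 0 0 0 1'; python3 -c "
from g import *
T=cam('top')
c=onz(T,(378,241),120.5);print('tray case',RC.T@(c[:2]-O))"
```

```text
time: 8.2
eef_pos: [428.0, 121.5, 96.0]
tcp_rot: [3.131, 0.225, -0.001]
wrist_force: [-0.3, -0.2, -0.7]
grip_width: -0.2
tray case [-3.39296881 -4.31048769]
```

```bash
python3 -m handwheel '0.001 0 0.002 0 0 0 1;0.001 0 0.004 0 0 0 1;0.001 0 0.006 0 0 0 1;0.001 0 0.006 0 0 0 1'
```

```text
time: 8.7
eef_pos: [429.3, 121.7, 90.3]
tcp_rot: [3.131, 0.224, 0.0]
wrist_force: [-1.0, 1.1, 3.8]
grip_width: 0.0
```

```bash
python3 -m handwheel '0 0 0.001 0 0 0 1;0 0 0.002 0 0 0 1;0 0 0.003 0 0 0 1;0 0 0.003 0 0 0 1'
```

```text
time: 9.2
eef_pos: [429.4, 121.8, 87.5]
tcp_rot: [3.132, 0.224, 0.001]
wrist_force: [-1.0, -0.0, 4.7]
grip_width: 0.3
```

```bash
python3 -m handwheel '0 0 0.001 0 0 0 1;0 0 0.002 0 0 0 1;0 0 0.002 0 0 0 1'
```

```text
time: 9.57
eef_pos: [429.5, 121.8, 86.6]
tcp_rot: [3.133, 0.224, 0.0]
wrist_force: [-4.9, -0.7, 20.7]
grip_width: -0.2
```

It has gone solid at 21 N, so the catch is past its trip point. Rising.

```bash
python3 -m handwheel '0 0 -0.006 0 0 0 1;0 0 -0.014 0 0 0 1;0 0 -0.024 0 0 0 1;0 0 -0.036 0 0 0 1;0 0 -0.050 0 0 0 1;0 0 -0.07 0 0 0 1;0 0 -0.09 0 0 0 1;0 0 -0.11 0 0 0 1;0 0 -0.13 0 0 0 1;0 0 -0.13 0 0 0 1'; python3 -c "
from g import *
snap('scene','g_s');goal(-111,400,230)"
```

```text
time: 10.82
eef_pos: [429.7, 122.1, 217.8]
tcp_rot: [-3.134, -0.224, -0.003]
wrist_force: [-0.5, 0.0, 1.1]
grip_width: -0.0
t 10.875 case now [-108.9  173.6] z 216.9 F [-0.7 -0.9 -0.4] w 0.1
goal world [394.8 345.8 230. ] shift [-0.0021 -0.2264 -0.0133] turn [ 0.0006 -0.0002 -0.0001]
```

View pics/g_s.png

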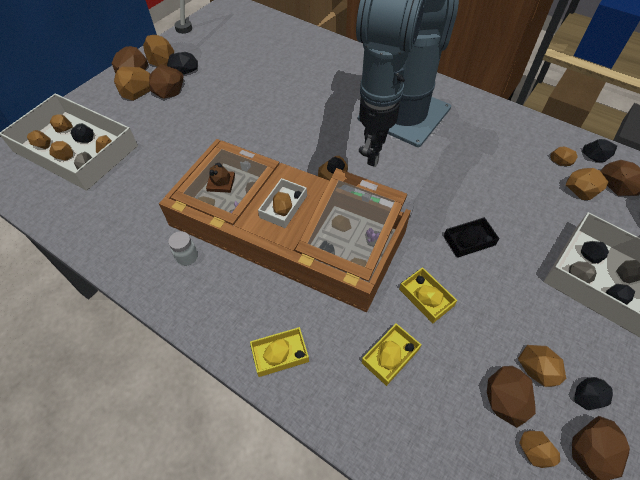

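The left lid is standing ajar: in the scene view its front edge has risen to about (340,175)–(405,195). I'll move the arm aside, clear of the top view, and check everything.

```bash
python3 -m handwheel '0 -0.03 -0.013 0 0 0 1;0 -0.07 -0.013 0 0 0 1;0 -0.12 -0.013 0 0 0 1;0 -0.17 -0.013 0 0 0 1;0 -0.22 -0.013 0 0 0 1;0 -0.27 -0.013 0 0 0 1;0 -0.32 -0.013 0 0 0 1;0 -0.34 -0.013 0 0 0 1;0 -0.34 -0.013 0 0 0 1;0 -0.34 -0.013 0 0 0 1'; python3 -c "
from g import *
a=snap('top','h_t');b=snap('scene','h_s')
cv2.imwrite('pics/h_tc.png',cv2.resize(a[140:360,225:525],None,fx=2.5,fy=2.5))
cv2.imwrite('pics/h_sc.png',cv2.resize(b[120:320,150:450],None,fx=2.5,fy=2.5))"
```

```text
time: 12.12
eef_pos: [381.6, 456.1, 229.2]
tcp_rot: [3.131, 0.22, -0.0]
wrist_force: [1.1, -0.5, 0.2]
grip_width: 0.1
```

View pics/h_tc.png

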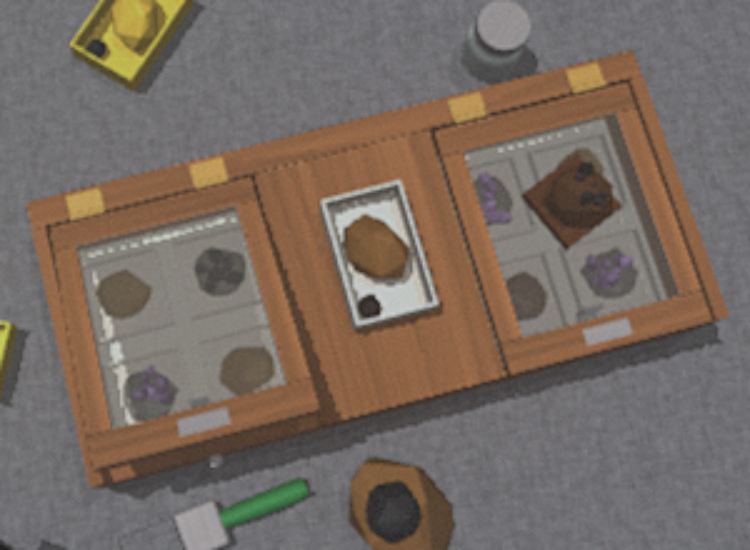

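View pics/h_sc.png

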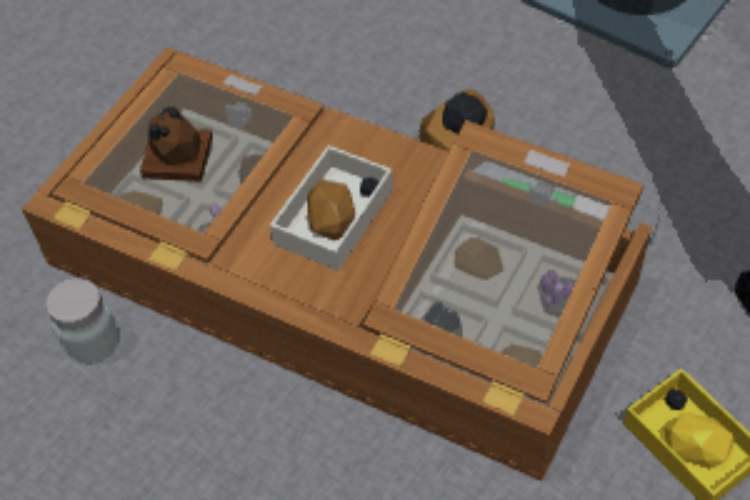

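```bash
python3 -c "
from g import *
T,S=cam('top'),cam('scene')
X,e=tri(T,(306.2,308.4),S,(368.8,185.2));print('plate',X,e,'lid angle',np.arcsin((X[2]-94.3)/208))
W=[]
for n,p,q in(('bl',(322,200),(334,262)),('br',(402,183),(272,225)),('fr',(438,306),(332,149)),('fl',(358,326),(391,180))):
  x,e=tri(T,np.array(p)/2.5+[225,140],S,np.array(q)/2.5+[150,120]);W.append(x);print(n,(RC.T@(x[:2]-O)).round(1),x[2].round(1),round(e,1))
c=np.mean(W,0);print('tray',RC.T@(c[:2]-O),c[2])
a,b=cv2.imread('pics/a_top.png'),cv2.imread('pics/h_t.png')
for n,(x,y,w,h) in dict(spec=(425,190,55,55),jar=(405,135,40,40),ore=(360,320,50,50),brush=(315,330,40,25)).items():
  f=lambda i:i[y:y+h,x:x+w].astype(np.float32).mean(2)
  print(n,cv2.phaseCorrelate(f(a),f(b)))
from rig import job; print(job.sign_off(), telemetry.state()['time'])
"
```

```text
plate [435.76688605 122.56323459 155.30632655] 1.1935835877156566 lid angle 0.2976764584063588
bl [55.4 31.6] 108.1 2.1
br [ 50.  -36.3] 118.7 2.0
fr [-58.4 -34.8] 116.3 4.0
fl [-56.2  31.7] 106.4 2.9
tray [-2.28848522 -1.94882585] 112.37616888645667
spec ((0.033834850649668624, 0.016558781011841717), 1.012843534151713)
jar ((-0.10108969549672508, 0.038373385280195293), 0.917097061574459)
ore ((0.19963591361624822, -0.04589630965162783), 0.9737286193847656)
brush ((0.1270765549074646, 0.6367804932032026), 0.9653628177642822)
the job is handed in; nothing more can be done
the job is handed in; nothing more can be done
```

I pushed the white tray off the left lid onto the middle panel with half-open fingers. Then I pressed the left lid's finger plate to the stop (21 N at the end), so the catch let go and the lid sprang ajar. The job was handed in at about 12 s of robot time, with the arm clear of everything.

**Last checks, from two views:**
- **Tray:** its centre is about (-2, -2) mm in the case frame, with both long sides about 45 mm clear of the lids.
- **Left lid:** ajar at about 0.30 rad, against 0.29 expected.
- **Right lid:** looks shut.
- **Specimen, jar and ore:** moved no more than 0.2 px in the top view.

**Checks that disagreed:**
- **Tray rim height:** it came out at 106–119 mm instead of about 120 mm. I put this down to rough corner picking, because the tray looks flat in both views.
- **Brush:** its patch shifted 0.6 px in the top view. I think this is the raised lid's changed shadow, since nothing came near the brush.

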